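Set the kitchen tap ready to fill the pot

TASK

Get the kitchen tap ready to fill the red pot with cold water: push the swivel spout round until its outlet is over the middle of the pot, and push the mixer lever sideways all the way to the cold (blue) stop. Only push: the lever must stay down so that no water runs, and the pot and the other things by the sink stay where they stand.

Things in the scene. Friction and masses are not known exactly. Their poses are not given: they have to be found in the camera images.
- tap: Bright single-lever kitchen mixer tap: its fixed upright column, 24 mm radius, behind the sink bowl. Origin: on the column's axis at worktop height (z = 0); z up, x points away from the sink, so -x points out over the bowl; y is to the left for someone at the sink looking along x. On its front and on the worktop before it are a red mark (hot, +y side) and a blue mark (cold, -y side).
- spout (a joint): Turn of the swivel spout about the tap's upright axis, rad, anticlockwise from above positive, -1.25 to 1.25; 0 = along the tap's -x, positive = towards its -y side. Stiff (0.5 N m) and stays where left. A round bar of 11 mm radius; its centre line rises straight from 94 mm above the worktop (20 mm from the axis) to 139 mm (190 mm from the axis), then bends down to the outlet beyond 214 mm.
- outlet (a point): Centre of the outlet face at the spout's end, 235 mm from the tap's axis and 100 mm above the worktop. The outlet nozzle has 13.5 mm radius and is 18 mm high.
- temperature (a joint): Sideways turn of the mixer lever on top of the tap about the same upright axis, rad, anticlockwise from above positive: 0 = along the tap's -x, +0.75 = cold stop (blue, tap's -y side), -0.75 = hot stop (red). It turns independently of the spout, with 0.3 N m of friction, and stays where it is left.
- flow (a joint): Tilt of the mixer lever, rad: 0 = fully down (water off, as at the start), 0.45 = lifted fully (water full on). 0.45 N m of friction; it stays where it is left.
- lever_tip (a point): End of the mixer lever, a flat bright bar 15 mm wide and 8 mm thick that rises outwards from the top of the tap: its centre is 158 mm above the worktop at 12 mm from the axis, 174 mm at 85 mm, and 181 mm at this point, 116 mm from the axis. The spout passes at least 35 mm below its outer half.
- pot: Red cooking pot, open at the top, 170 mm across, 120 mm high, with two black loop handles (212 mm over them) at its rim, loose, standing in the left or the right half of the sink bowl on the bowl's floor. Origin: centre of its underside; z up. Its centre lies 210 to 260 mm from the tap's axis.
- bowl: Blue ceramic bowl, 160 mm across, 75 mm high, loose, standing in the other half of the sink bowl. Origin: centre of its underside.
- mug: White mug, 80 mm across, 90 mm high, loose, on the worktop to the left of the tap (tap's +y). Origin: centre of its underside.
- tumbler: Green glass tumbler, 72 mm across, 100 mm high, loose, on the worktop to the right of the tap (tap's -y). Origin: centre of its underside.
- washing_up_liquid: Yellow bottle of washing-up liquid, 60 mm across, 190 mm high, loose, on the worktop beside the sink bowl's right edge (tap's -y). Origin: centre of its underside.
- sink_floor (a point): Centre of the steel sink bowl's floor, 150 mm below the worktop surface. The bowl's opening is level with the worktop and measures 357 mm along the tap's x and 532 mm along its y; its far wall is 59 mm before the tap's axis.

How it is judged (in metres and radians):
At the end, for the whole second after the job is handed in: The spout's outlet is at rest within 40 mm (seen from above) of the pot's centre, the mixer lever is turned to within 0.09 rad (5 degrees) of the cold stop and is down (tilted up less than 0.08 rad), and the pot is within 20 mm of where it stood (horizontal distance between outlet and pot below 0.04 m and value of joint temperature above 0.66 rad and value of joint flow below 0.08 rad and velocity of joint spout between -0.05 and 0.05 rad/s and distance of pot from where it was at the start of the episode below 0.02 m); the robot touches nothing.
It fails at once if the mixer lever is lifted, so that water runs (tilted up more than 0.10 rad) (value of joint flow above 0.1 rad).
It fails at once if the pot is lifted or pushed about (moved more than 20 mm) (distance of pot from where it was at the start of the episode above 0.02 m).
It fails at once if the blue bowl is moved more than 20 mm (distance of bowl from where it was at the start of the episode above 0.02 m).
It fails at once if the mug, the tumbler or the bottle is moved more than 20 mm or tipped (distance of any of mug, tumbler, washing_up_liquid from where it was at the start of the episode above 0.02 m or angle between any of mug, tumbler, washing_up_liquid's own z axis and vertical above 0.3 rad).
It also fails if it takes over 58 s, if anything falls off the work surface, if the arm or the gripper's body presses on something with over 40 N, if the wrist force passes 120 N, or if a joint passes its speed limit or range.

ROBOT

A 6-joint arm with a two-finger parallel gripper is mounted at the origin on the work surface. World frame = base frame: x ahead of the robot, y to its left, z up, the work surface at z = 0. Lengths are in mm, angles in rad, forces in N, time in s.
With the tool pointing down it reaches from about 350 to 775 mm from the base axis. Payload 7.3 kg.
Tool frame: the origin (TCP) lies between the finger pads; the fingertips stand 25 mm ahead of it and the grasp point (between the pads) lies 6 mm ahead of it; z points along the fingers, y is the direction in which the jaws open and shut (so a half turn about z gives the same grasp; the last joint's range is limited). The gripper opens to 92 mm and grips with 3 to 60 N. Pads are 19 mm wide; open, the fingers measure 130 mm over their backs; the gripper's body (75 mm by 190 mm) begins 47 mm behind the grasp point.
Start: joints at [-1.382, 0.342, 1.524, -0, 1.275, -0.146], TCP at [172.527, -495.86, 251.741] pointing down, gripper open.
Joint ranges: [-2.53, 2.53], [-0.77, 2.02], [0.04, 2.7], [-1, 4.14], [0.28, 2.66], [-3.11, 3.11]. Speed limits (rad/s): [2.57, 2.57, 3.14, 3.14, 3.14, 3.14].

INTERFACE

Orientations are given as [roll, pitch, yaw] about the fixed x, y, z axes, in that order (R = Rz(yaw) Ry(pitch) Rx(roll)).
In Python, from plant import get_obs, capture, calibration, close_job gives the robot as it stands. The module is installed in compiled form; this text tells all that it offers.
- The arm moves only by the shell command python3 -m jog 'ROWS'. ROWS is JSON, one flat list of numbers, 5 for each row, row after row: the closure, from 0 (fully open) to 1 (shut), then the shift along the tool's x, y, z in mm, then the turn about the tool's z in degrees. In form: [fingers, tx, ty, tz, yaw, fingers, tx, ty, tz, yaw, ...]. A call has 1 to 5 rows; each row shifts and turns the pose as measured when the row begins, along the tool's axes as they then stand; what a row does not reach is not made up. A row lasts 1/10 s, in which the tool goes at most 50 mm and 8.59 degrees, less where a joint would pass 70% of its speed; a pose out of reach is approached as far as the arm can. A call is refused whole if a number of a shift passes 50 or a number of a turn 8.59, either way. A call with a gripper value outside its range is refused whole. The fingers move at their own pace and stop on an object; the grip force is fixed at half the most. Time passes only in rows, so rows that do not move let the fingers close. It gives the time, the measured TCP pose, the force and the opening at its end, in the units of the state.
- get_obs(): the state, without advancing time (a new reading comes with each control period).
- capture(name): name is "scene" or "top"; returns (picture, depth): 400x640x3 uint8, red, green, blue; 400x640 float32, mm along the optical axis (not along the pixel's ray), 0 where there is no reading.
- calibration(name): a dict with "fovy" (degrees; the focal length in pixels is half the picture's height over the tangent of half this angle, whatever the lens; pixels are square), "cx", "cy" (the principal point, pixels), "R" (3x3) and "t" (3): a world point X has camera coordinates R X + t. Camera axes: x right, y down, z forward; pixel columns grow to the right and rows downward; lengths in mm; the calibration is good to about 2 mm. A picture is of the moment at which its call begins. calibration takes no time and is no camera call.
- close_job(): hands the job in, once; it reports no verdict.
The state is a dict: "time": time; "joint_positions": joint angles; "dq": joint speeds; "tau": joint torques, N m; "tool_pos": TCP position; "tcp_rot": TCP orientation; "contact_force": force on the tool from outside, world axes, zero at the start; "moment": the same for the moment, N m; "grip_width": finger opening in mm.
Only numpy, scipy, OpenCV 4.12 (cv2) and the standard library are available. Lean on these libraries where they do the work, as an engineer would, in place of code of your own. Each camera call takes 0.05 s, during which the arm holds its last target.

## Working session

There is one attempt and no reset: what is moved stays moved. The work goes in short steps, Python scripts to look and compute and a shell command to move; the robot and the scene stay as the last step left them, time stands still between calls to the robot, and variables do not carry over. Pictures are saved under pics/ and viewed, and the job is handed in when it is done.

```bash
mkdir -p pics
cat > h.py <<'E'
import numpy as np,cv2
from plant import *
def cap(n,f):
    p,d=capture(n);cv2.imwrite(f'pics/{f}.png',cv2.cvtColor(p,cv2.COLOR_RGB2BGR));np.savez(f'pics/{f}.npz',p=p,d=d);return p,d
def cloud(n,d):
    c=calibration(n);h,w=d.shape;f=h/2/np.tan(np.radians(c['fovy'])/2)
    v,u=np.mgrid[:h,:w];X=np.stack([(u-c['cx'])/f*d,(v-c['cy'])/f*d,d],-1)
    W=(X-np.array(c['t']))@np.array(c['R']);W[d==0]=np.nan;return W
E
python3 - <<'E'
from h import *
for n in('scene','top'):cap(n,n+'0');print(calibration(n))
print(get_obs())
E
```

```text
{'fovy': 53.11611080917616, 'cx': 314.8882858359599, 'cy': 201.10913334621884, 'R': array([[ 0.60112263,  0.79914957, -0.00339747],
       [ 0.66911176, -0.50562329, -0.54464166],
       [-0.43696799,  0.32512314, -0.83866198]]), 't': array([-315.9159139 , -381.55018891, 1174.18555531])}
{'fovy': 55.14432123113822, 'cx': 322.5065739816028, 'cy': 201.86630880571937, 'R': array([[ 0.01857266, -0.99971192, -0.01520286],
       [-0.99461451, -0.01692299, -0.10225259],
       [ 0.10196586,  0.01702009, -0.99464229]]), 't': array([-61.83484097, 572.65348221, 815.55217509])}
{'time': 0.1, 'joint_positions': array([-1.38199233e+00,  3.42614259e-01,  1.52489327e+00,  1.45293803e-05,
        1.27540259e+00, -1.46000412e-01]), 'dq': array([-0.00092427, -0.00188204, -0.00146776, -0.00245263, -0.0004638 ,
        0.00060973]), 'tau': array([ 1.97142275e-03, -4.32003951e+01, -2.44695747e+01,  7.19262077e-02,
        5.26241970e-02, -5.29843032e-05]), 'tool_pos': array([ 172.47121649, -495.52487215,  251.14442372]), 'tcp_rot': array([-3.14029123e+00, -2.05413435e-04,  3.34800033e-01]), 'contact_force': array([-0.41786077,  0.7199242 , -0.07896583]), 'moment': array([-0.03651236,  0.02502861,  0.01066341]), 'grip_width': 91.797938772495}
```

View pics/scene0.png

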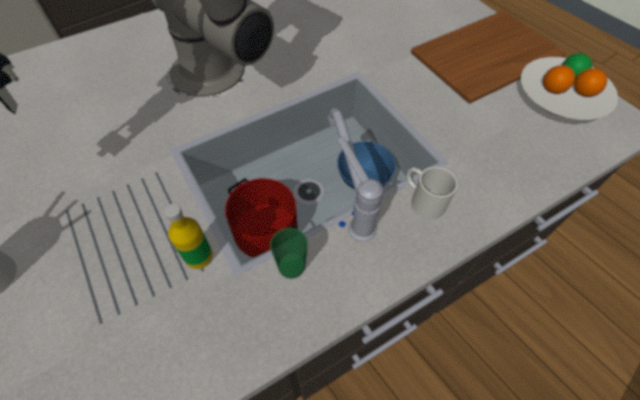

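View pics/top0.png

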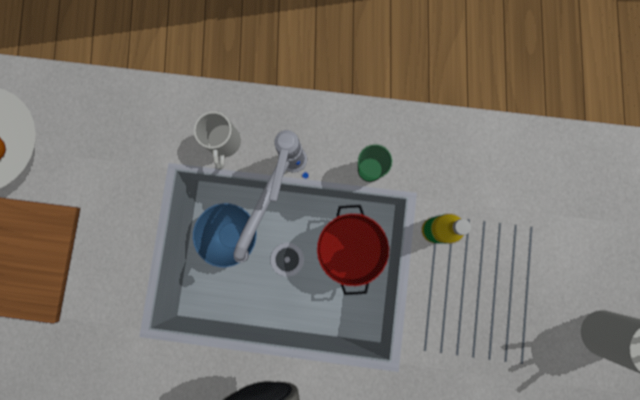

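Scene and top both show the tap column (top px ~(288,142)), the spout pointing over the blue bowl (outlet ~(241,255)), and the red pot at ~(353,250). Next I measure these points in the world frame.

Run:
```python
from h import *
z=np.load('pics/top0.npz');p,d=z['p'],z['d'];W=cloud('top',d)
for (u,v) in [(288,142),(286,160),(283,168),(270,200),(255,225),(241,255),(353,250),(385,235),(305,175),(374,160),(213,130),(440,228),(286,260),(300,130)]:
    print(u,v,W[v,u].round())
for n in('scene','top'):
    z=np.load(f'pics/{n}0.npz');p,d=z['p'],z['d'];W=cloud(n,d)
    h=cv2.cvtColor(p,cv2.COLOR_RGB2HSV).astype(int);H,S,V=h[...,0],h[...,1],h[...,2]
    for nm,m in [('red',((H<8)|(H>172))&(S>150)),('green',(H>50)&(H<85)&(S>100)),('yellow',(H>20)&(H<35)&(S>150)),('blue',(H>95)&(H<115)&(S>110))]:
        q=W[m&~np.isnan(W[...,0])&(W[...,1]<300)];q=q[q[:,0]>300]
        if len(q): print(n,nm,len(q),np.percentile(q,[1,50,99],axis=0).round().tolist())
    m=((H<8)|(H>172))&(S>150)
    q=W[m&~np.isnan(W[...,0])]; q=q[(q[:,2]>-40)&(q[:,2]<-20)]
    A=np.c_[q[:,:2]*2,np.ones(len(q))];s=np.linalg.lstsq(A,(q[:,:2]**2).sum(1),rcond=None)[0]
    print('pot circ',s[:2],np.sqrt(s[2]+s[0]**2+s[1]**2),len(q))
    # tap metal above 60mm
    cx=W[...]; 
    m=(W[...,2]>80)&(W[...,0]>350)&(W[...,0]<800)&(W[...,1]<120)&(W[...,1]>-120)&(S<80)
    q=W[m];print('tap',len(q))
    c=q
    for lo in range(80,200,10):
        k=q[(q[:,2]>=lo)&(q[:,2]<lo+10)]
        if len(k):print(lo,len(k),np.percentile(k[:,:2],[2,50,98],axis=0).round().tolist())
    uv=np.argwhere(m);a,b=uv.min(0)-15,uv.max(0)+15;print(a,b)
    a=np.maximum(a,0)
    cv2.imwrite(f'pics/{n}z.png',cv2.resize(p[a[0]:b[0],a[1]:b[1],::-1],None,fx=4,fy=4,interpolation=2)[:600,:800])
```

```text
288 142 [672.  13. 164.]
286 160 [650.  23. 105.]
283 168 [621.  20. 170.]
270 200 [566.  50. 121.]
255 225 [516.  74. 143.]
241 255 [459.  97. 146.]
353 250 [ 466. -131. -143.]
385 235 [ 504. -198.  -29.]
305 175 [638. -10.   1.]
374 160 [ 674. -167.    6.]
213 130 [740. 206.   4.]
440 228 [ 517. -279.  130.]
286 260 [ 436.   44. -146.]
300 130 [744.   4.  -1.]
scene red 3833 [[390.0, -207.0, -148.0], [434.0, -116.0, -104.0], [550.0, -44.0, -29.0]]
scene green 1699 [[534.0, -329.0, 3.0], [631.0, -164.0, 62.0], [688.0, -126.0, 101.0]]
scene yellow 943 [[512.0, -330.0, 12.0], [536.0, -305.0, 126.0], [549.0, -278.0, 168.0]]
scene blue 1345 [[431.0, -10.0, -146.0], [483.0, 233.0, -110.0], [638.0, 264.0, 1.0]]
pot circ [ 473.08561711 -124.77104158] 82.23402557951442 455
tap 1939
80 71 [[659.0, -10.0], [693.0, -3.0], [701.0, 26.0]]
90 63 [[665.0, -9.0], [692.0, -2.0], [702.0, 23.0]]
100 155 [[458.0, -9.0], [679.0, 11.0], [702.0, 95.0]]
110 204 [[455.0, -8.0], [619.0, 34.0], [700.0, 95.0]]
120 103 [[460.0, -8.0], [676.0, 13.0], [700.0, 94.0]]
130 174 [[460.0, -8.0], [557.0, 67.0], [700.0, 
[... 619 characters left out ...]
35.0, 265.0, 1.0]]
pot circ [ 471.15562307 -122.41584966] 81.22157329767053 245
tap 2066
80 18 [[650.0, -8.0], [658.0, -1.0], [677.0, 16.0]]
90 22 [[641.0, -7.0], [653.0, 5.0], [668.0, 20.0]]
100 86 [[453.0, -7.0], [649.0, 21.0], [682.0, 95.0]]
110 98 [[446.0, -6.0], [609.0, 51.0], [672.0, 115.0]]
120 190 [[448.0, -5.0], [577.0, 57.0], [667.0, 106.0]]
130 283 [[453.0, -2.0], [543.0, 69.0], [662.0, 105.0]]
140 384 [[457.0, -3.0], [500.0, 87.0], [664.0, 110.0]]
150 189 [[470.0, -5.0], [506.0, 85.0], [696.0, 103.0]]
160 494 [[626.0, -1.0], [669.0, 19.0], [694.0, 36.0]]
170 192 [[574.0, 20.0], [605.0, 28.0], [630.0, 38.0]]
180 110 [[560.0, 27.0], [572.0, 34.0], [589.0, 42.0]]
[115 219] [276 317]
```

Run:
```python
from h import *
from scipy.optimize import least_squares
Q=[];L=[];S_=[];
for n in('scene','top'):
    z=np.load(f'pics/{n}0.npz');p,d=z['p'],z['d'];W=cloud(n,d)
    h=cv2.cvtColor(p,cv2.COLOR_RGB2HSV).astype(int);S=h[...,1]
    q=W[(S<80)&(W[...,2]>10)&(W[...,2]<165)];c=q[(np.hypot(q[:,0]-677,q[:,1]-15)<40)&((q[:,2]>125)|(q[:,2]<75))&(q[:,2]<148)]
    Q.append(c)
    f=least_squares(lambda x:np.hypot(c[:,0]-x[0],c[:,1]-x[1])-24,[677,15],loss='soft_l1',f_scale=2);print(n,'axis',f.x,len(c))
    q=W[(W[...,2]>60)&(W[...,0]<650)&(W[...,0]>420)&(abs(W[...,1]-50)<90)]
    L=q[q[:,2]>166];sp=q[(q[:,2]<158)&(q[:,2]>100)]
    ax=np.array([676.5,15])
    for nm,k in(('lever',L),('spout',sp)):
        r=k[:,:2]-ax;R=np.hypot(*r.T);a=np.arctan2(-r[:,1],-r[:,0])  # angle from -x, ccw
        print(nm,[(lo,round(float(np.median(a[(R>=lo)&(R<lo+20)])),3),int(((R>=lo)&(R<lo+20)).sum()), float(np.max(k[(R>=lo)&(R<lo+20),2])).__round__()) for lo in range(20,260,20) if ((R>=lo)&(R<lo+20)).sum()>3])
    # marks/rim
c=np.vstack(Q);f=least_squares(lambda x:np.hypot(c[:,0]-x[0],c[:,1]-x[1])-24,[677,15],loss='soft_l1',f_scale=2);print('axis',f.x)
# sink edges: floor-wall rim corners in top picture by ray/plane z=0
c=calibration('top');F=200/np.tan(np.radians(c['fovy'])/2)
def pt(u,v,zz=0):
    R=np.array(c['R']);o=-R.T@np.array(c['t']);r=R.T@np.array([(u-c['cx'])/F,(v-c['cy'])/F,1]);return o+r*(zz-o[2])/r[2]
for uv in[(175,168),(412,195),(400,364),(146,335)]:print(uv,pt(*uv).round())
print('blue mark',pt(305,175).round())
```

```text
scene axis [675.66651595  16.30715628] 534
lever [(20, -0.188, 29, 169), (40, -0.154, 72, 175), (60, -0.16, 78, 179), (80, -0.16, 73, 182), (100, -0.166, 60, 188)]
spout [(40, -0.263, 57, 116), (60, -0.295, 55, 121), (80, -0.3, 36, 124), (100, -0.304, 23, 130), (120, -0.425, 34, 138), (140, -0.401, 60, 143), (160, -0.371, 86, 149), (180, -0.372, 84, 152), (200, -0.373, 72, 154), (220, -0.351, 86, 150)]
top axis [675.35223484  17.48146317] 155
lever [(20, -0.224, 25, 170), (40, -0.196, 83, 174), (60, -0.193, 85, 179), (80, -0.185, 89, 184), (100, -0.184, 88, 186)]
spout [(20, -0.189, 19, 109), (40, -0.233, 23, 113), (60, -0.498, 30, 122), (80, -0.449, 55, 128), (100, -0.409, 86, 132), (120, -0.383, 115, 137), (140, -0.387, 119, 142), (160, -0.384, 121, 149), (180, -0.384, 126, 153), (200, -0.384, 126, 154), (220, -0.372, 143, 152), (240, -0.377, 40, 140)]
axis [675.71839963  16.50845905]
(175, 168) [650. 292.   0.]
(412, 195) [ 596. -255.    0.]
(400, 364) [ 224. -227.    0.]
(146, 335) [273. 335.   0.]
blue mark [638. -10.   0.]
```

View pics/topz.png

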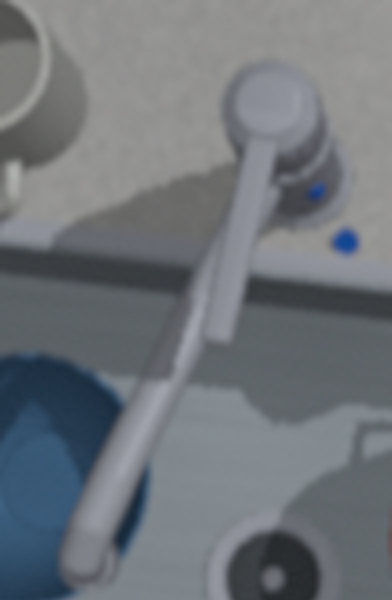

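View pics/scenez.png

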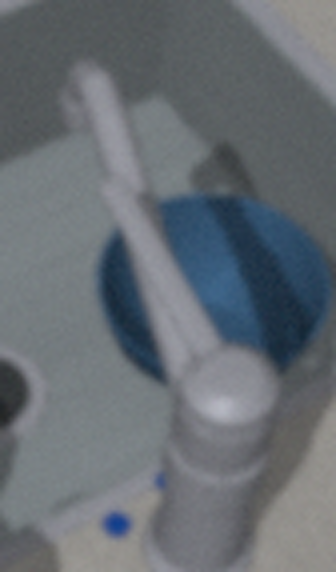

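```bash
python3 -m jog '[1,0,0,-30,0,1,38,-27,0,0,1,38,-27,0,0,1,38,-27,0,0,1,38,-27,0,0]'; python3 -m jog '[1,38,-27,0,0,1,38,-27,0,0,1,38,-27,0,0,1,38,-27,0,0,1,38,-27,0,0]'
```

```text
time: 0.6
tool_pos: [280.6, -342.8, 279.7]
tcp_rot: [-3.136, -0.0, 0.325]
contact_force: [0.6, -1.0, -0.5]
grip_width: 56.5
time: 1.1
tool_pos: [420.7, -145.3, 279.9]
tcp_rot: [-3.135, 0.0, 0.323]
contact_force: [0.4, -0.9, 0.2]
grip_width: 16.5
```

```bash
cat > to.py <<'E'
import sys;from h import *
# target x y z yaw -> tool shift needed, and polar info
x,y,z,yaw=map(float,sys.argv[1:5]);o=get_obs();p=np.array(o['tool_pos']);a=o['tcp_rot'][2]
from scipy.spatial.transform import Rotation as R
M=R.from_euler('xyz',o['tcp_rot']).as_matrix()
print('t',o['time'],'p',p.round(1),'rpy',np.round(o['tcp_rot'],3),'F',np.round(o['contact_force'],1),'w',round(o['grip_width'],1))
print('shift',(M.T@(np.array([x,y,z])-p)).round(1),'turn deg',round(-np.degrees(yaw-a),1))
E
python3 to.py 587 78 280 -0.18
```

```text
t 1.1 p [ 420.7 -145.3  279.9] rpy [-3.135  0.     0.323] F [ 0.4 -0.9  0.2] w 16.5
shift [ 228.5 -159.     0.8] turn deg 28.8
```

```bash
python3 -m jog '[1,38,-27,0,0,1,38,-27,0,0,1,38,-27,0,0,1,38,-27,0,0,1,38,-27,0,0]'; python3 -m jog '[1,0,0,0,8,1,0,0,0,8,1,0,0,0,8,1,0,0,0,6,1,0,0,0,0]'; python3 to.py 587 78 190 -0.18
```

```text
time: 1.6
tool_pos: [561.4, 52.9, 279.4]
tcp_rot: [-3.135, 0.002, 0.324]
contact_force: [0.9, -1.0, 0.5]
grip_width: 0.4
time: 2.1
tool_pos: [563.1, 60.5, 275.0]
tcp_rot: [-3.137, 0.012, -0.21]
contact_force: [0.5, 0.1, 0.3]
grip_width: 0.3
t 2.1 p [563.1  60.5 275. ] rpy [-3.137  0.012 -0.21 ] F [0.5 0.1 0.3] w 0.3
shift [ 20.8 -21.7  84.9] turn deg -1.7
```

```bash
python3 -m jog '[1,21,-24,0,-2,1,0,0,30,0,1,0,0,30,0,1,0,0,25,0,1,0,0,0,0]'; python3 to.py 587 78 190 -0.18
python3 - <<'E'
from h import *
for n in('scene','top'):
    p,d=cap(n,n+'1')
s=np.hstack([cv2.imread('pics/scene1.png')[80:260,250:480],cv2.imread('pics/top1.png')[90:270,180:410]])
cv2.imwrite('pics/c1.png',cv2.resize(s,None,fx=1.7,fy=1.7))
E
```

```text
time: 2.6
tool_pos: [588.7, 80.5, 187.2]
tcp_rot: [-3.136, 0.011, -0.158]
contact_force: [0.0, 0.5, -0.4]
grip_width: 0.2
t 2.6 p [588.7  80.5 187.2] rpy [-3.136  0.011 -0.158] F [ 0.   0.5 -0.4] w 0.2
shift [-1.3  2.7 -2.8] turn deg 1.2
```

View pics/c1.png

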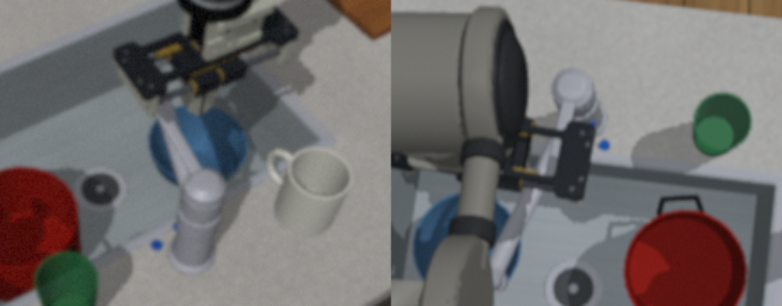

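```bash
python3 -m jog '[1,0,10,-2,1,1,0,8,0,0,1,-2,9.8,0,-5.7,1,-2,9.8,0,-5.7,1,-2,9.8,0,-5.7]'; python3 to.py 581.7 -21.7 190 0.65
```

```text
time: 3.2
tool_pos: [582.2, 32.2, 200.8]
tcp_rot: [-3.133, -0.012, 0.132]
contact_force: [0.2, 4.7, -0.2]
grip_width: 0.7
t 3.2 p [582.2  32.2 200.8] rpy [-3.133 -0.012  0.132] F [ 0.2  4.7 -0.2] w 0.7
shift [-7.7 53.4 10.3] turn deg -29.7
```

```bash
python3 -m jog '[1,0,0,0,0]'; python3 to.py 581.7 -21.7 190 0.65
python3 - <<'E'
from h import *
for n in('scene','top'):
    p,d=cap(n,n+'2');W=cloud(n,d)
    q=W[(W[...,2]>60)&(W[...,0]<650)&(W[...,0]>540)&(abs(W[...,1]-10)<60)]
    k=q[(q[:,2]>150)&(q[:,2]<195)]
    r=k[:,:2]-[675.7,16.5];R=np.hypot(*r.T);a=np.arctan2(-r[:,1],-r[:,0])
    for lo in range(30,130,15):
        s=(R>=lo)&(R<lo+15)
        if s.sum()>3:print(n,lo,s.sum(),np.percentile(a[s],[10,50,90]).round(3),np.percentile(k[s,2],[10,50,90]).round(0))
s=np.hstack([cv2.imread('pics/scene2.png')[80:260,250:480],cv2.imread('pics/top2.png')[90:270,180:410]])
cv2.imwrite('pics/c2.png',cv2.resize(s,None,fx=1.7,fy=1.7))
E
```

```text
time: 3.3
tool_pos: [582.5, 30.8, 202.3]
tcp_rot: [-3.134, -0.014, 0.132]
contact_force: [-0.5, 0.4, 0.6]
grip_width: 0.3
t 3.3 p [582.5  30.8 202.3] rpy [-3.134 -0.014  0.132] F [-0.5  0.4  0.6] w 0.3
shift [-7.8 52.  11.8] turn deg -29.7
scene 30 60 [-0.063  0.111  0.254] [165. 168. 170.]
scene 45 63 [-0.035  0.075  0.179] [168. 171. 173.]
scene 60 58 [-0.019  0.076  0.147] [172. 174. 177.]
scene 75 111 [-0.242  0.013  0.122] [176. 180. 194.]
scene 90 52 [0.011 0.065 0.121] [178. 181. 183.]
```

View pics/c2.png

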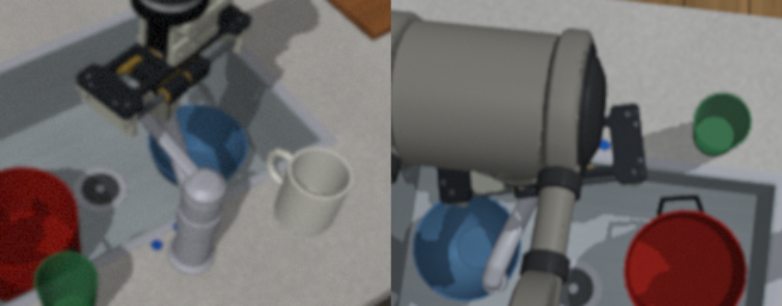

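```bash
python3 -m jog '[1,0,-4,0,0,1,0,0,7,0,1,0,0,7,0,1,0,0,0,0]'; python3 to.py 581.7 -21.7 188 0.65
```

```text
time: 3.8
tool_pos: [583.1, 37.1, 188.5]
tcp_rot: [-3.134, -0.017, 0.125]
contact_force: [0.6, -0.8, 0.2]
grip_width: 0.2
t 3.8 p [583.1  37.1 188.5] rpy [-3.134 -0.017  0.125] F [ 0.6 -0.8  0.2] w 0.2
shift [-8.7 58.2 -0.1] turn deg -30.1
```

```bash
python3 -m jog '[1,0,6,1,0,1,-1,9,2,-5,1,-1,9,2,-5]'; python3 to.py 581.7 -21.7 188 0.65
```

```text
time: 4.1
tool_pos: [584.2, 15.3, 182.9]
tcp_rot: [-3.133, -0.017, 0.306]
contact_force: [-1.0, 3.9, 3.6]
grip_width: 0.6
t 4.1 p [584.2  15.3 182.9] rpy [-3.133 -0.017  0.306] F [-1.   3.9  3.6] w 0.6
shift [-13.4  34.5  -5.6] turn deg -19.7
```

```bash
python3 -m jog '[1,-2,9,0,-5,1,-3,8,0,-5]'; python3 to.py 581.7 -21.7 188 0.65
```

```text
time: 4.3
tool_pos: [585.4, -2.0, 182.4]
tcp_rot: [-3.134, -0.019, 0.488]
contact_force: [1.2, 4.9, 1.4]
grip_width: 0.4
t 4.3 p [585.4  -2.  182.4] rpy [-3.134 -0.019  0.488] F [1.2 4.9 1.4] w 0.4
shift [-12.4  15.6  -6. ] turn deg -9.3
```

```bash
python3 -m jog '[1,-3,8,0,-5,1,-3,5,0,-4]'; python3 to.py 581.7 -21.7 188 0.65;  python3 -m jog '[1,-1,4,0,0]'; python3 to.py 581.7 -21.7 188 0.65
```

```text
time: 4.5
tool_pos: [586.8, -16.2, 181.8]
tcp_rot: [-3.135, -0.021, 0.652]
contact_force: [-1.0, 3.8, 1.6]
grip_width: 0.1
t 4.5 p [586.8 -16.2 181.8] rpy [-3.135 -0.021  0.652] F [-1.   3.8  1.6] w 0.1
shift [-7.2  1.3 -6.4] turn deg 0.1
time: 4.6
tool_pos: [587.3, -17.9, 181.6]
tcp_rot: [-3.129, -0.022, 0.653]
contact_force: [-7.9, 21.3, 10.4]
grip_width: 0.6
t 4.6 p [587.3 -17.9 181.6] rpy [-3.129 -0.022  0.653] F [-7.9 21.3 10.4] w 0.6
shift [-6.6 -0.4 -6.6] turn deg 0.2
```

```bash
python3 -m jog '[1,0,-10,0,0,1,0,-20,0,0,1,0,-20,0,0,1,0,0,-40,0,1,0,0,-40,0]'; python3 to.py 581.7 -21.7 188 0.65
python3 - <<'E'
from h import *
for n in('scene','top'):
    p,d=cap(n,n+'3');W=cloud(n,d)
    q=W[(W[...,2]>60)&(W[...,0]<660)&(W[...,0]>540)&(abs(W[...,1]+20)<60)]
    k=q[(q[:,2]>160)&(q[:,2]<190)]
    r=k[:,:2]-[675.7,16.5];R=np.hypot(*r.T);a=np.arctan2(-r[:,1],-r[:,0])
    for lo in range(30,130,15):
        s=(R>=lo)&(R<lo+15)
        if s.sum()>3:print(n,lo,s.sum(),np.percentile(a[s],[10,50,90]).round(3),np.percentile(k[s,2],[10,50,90]).round(0))
s=np.hstack([cv2.imread('pics/scene3.png')[80:260,250:480],cv2.imread('pics/top3.png')[90:270,180:410]])
cv2.imwrite('pics/c3.png',cv2.resize(s,None,fx=1.7,fy=1.7))
E
```

```text
time: 5.1
tool_pos: [551.2, 19.9, 256.5]
tcp_rot: [-3.12, -0.008, 0.647]
contact_force: [0.8, -1.0, -0.7]
grip_width: 0.5
t 5.1 p [551.2  19.9 256.5] rpy [-3.12  -0.008  0.647] F [ 0.8 -1.  -0.7] w 0.5
shift [-1.3 53.1 67.3] turn deg -0.2
scene 30 61 [0.535 0.715 0.839] [164. 167. 170.]
scene 45 63 [0.569 0.707 0.79 ] [168. 171. 173.]
scene 60 63 [0.585 0.693 0.759] [171. 174. 176.]
scene 75 64 [0.597 0.672 0.729] [174. 177. 180.]
scene 90 62 [0.606 0.668 0.719] [178. 181. 183.]
scene 105 49 [0.612 0.674 0.711] [181. 184. 185.]
top 105 30 [0.58  0.631 0.678] [182. 185. 186.]
```

View pics/c3.png

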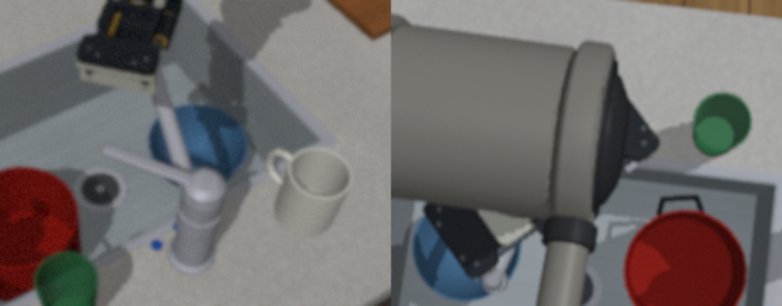

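Lever lies at world angle ≈0.67 rad (cold stop ≈0.65), with its height profile unchanged, so it is still down. The scene crop shows it clear of the spout and pointing to the pot side. Now the spout.

```bash
python3 -m jog '[1,0,-20,-10,8,1,0,-20,-10,8,1,0,-10,0,8,1,0,0,0,8,1,0,0,0,8]'; python3 -m jog '[1,0,0,0,8,1,0,0,0,8,1,0,0,0,0]'; python3 to.py 504 139 250 -0.38
```

```text
time: 5.7
tool_pos: [527.0, 61.1, 280.1]
tcp_rot: [-3.124, -0.002, -0.082]
contact_force: [0.9, -0.6, -0.2]
grip_width: 0.6
time: 6.0
tool_pos: [526.2, 60.1, 277.5]
tcp_rot: [-3.128, 0.006, -0.377]
contact_force: [-1.0, 0.2, -0.1]
grip_width: 0.7
t 6.0 p [526.2  60.1 277.5] rpy [-3.128  0.006 -0.377] F [-1.   0.2 -0.1] w 0.7
shift [-49.5 -64.8  28.6] turn deg 0.2
```

```bash
python3 -m jog '[1,-24,-33,0,0,1,-25,-33,0,0,1,0,0,0,0]'; python3 to.py 504 139 146 -0.38
```

```text
time: 6.3
tool_pos: [504.5, 139.4, 276.3]
tcp_rot: [-3.13, 0.007, -0.371]
contact_force: [-0.2, -1.1, 0.4]
grip_width: 0.7
t 6.3 p [504.5 139.4 276.3] rpy [-3.13   0.007 -0.371] F [-0.2 -1.1  0.4] w 0.7
shift [  0.6   2.  130.3] turn deg 0.5
```

```bash
python3 -m jog '[1,0,0,40,0,1,0,0,40,0,1,0,0,40,0,1,0,0,10,0,1,0,0,0,0]'; python3 to.py 504 139 146 -0.38;python3 - <<'E'
from h import *
for n in('scene','top'):
    p,d=cap(n,n+'4')
s=np.hstack([cv2.imread('pics/scene4.png')[80:260,250:480],cv2.imread('pics/top4.png')[90:270,180:410]])
cv2.imwrite('pics/c4.png',cv2.resize(s,None,fx=1.7,fy=1.7))
E
```

```text
time: 6.8
tool_pos: [505.9, 139.3, 142.9]
tcp_rot: [-3.131, 0.001, -0.354]
contact_force: [0.1, 0.4, 0.1]
grip_width: 0.5
t 6.8 p [505.9 139.3 142.9] rpy [-3.131e+00  1.000e-03 -3.540e-01] F [0.1 0.4 0.1] w 0.5
shift [-1.7  1.  -3.1] turn deg 1.5
```

View pics/c4.png

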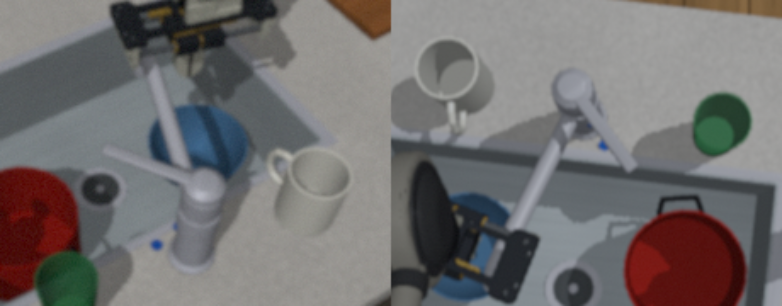

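The picture shows the fingers beside the spout on its bowl side (left crop ~(190,65)) and the lever at the cold side. Now I sweep.

```bash
python3 -m jog '[1,0,10,0,1,1,0,10,0,0,1,-2,20,0,-5.7]'; python3 to.py 489.6 -74.5 146 0.6;python3 -m jog '[1,-2,20,0,-5.7,1,-2,20,0,-5.7]'; python3 to.py 489.6 -74.5 146 0.6
```

```text
time: 7.2
tool_pos: [493.3, 102.5, 148.6]
tcp_rot: [-3.125, -0.011, -0.271]
contact_force: [2.1, 3.0, -2.0]
grip_width: 0.0
t 7.2 p [493.3 102.5 148.6] rpy [-3.125 -0.011 -0.271] F [ 2.1  3.  -2. ] w 0.0
shift [ 43.7 171.6   0.3] turn deg -49.9
time: 7.4
tool_pos: [480.1, 63.4, 150.0]
tcp_rot: [-3.125, -0.018, -0.063]
contact_force: [1.6, 3.7, -2.1]
grip_width: 0.2
t 7.4 p [480.1  63.4 150. ] rpy [-3.125 -0.018 -0.063] F [ 1.6  3.7 -2.1] w 0.2
shift [ 18.1 137.1   2.2] turn deg -38.0
```

```bash
python3 -m jog '[1,-2,20,1,-5.7,1,-2,20,1,-5.7,1,-2,20,1,-5.7]'; python3 to.py 489.6 -74.5 146 0.6
```

```text
time: 7.7
tool_pos: [475.4, 1.2, 150.0]
tcp_rot: [-3.131, -0.029, 0.247]
contact_force: [2.5, 3.4, -0.3]
grip_width: 0.3
t 7.7 p [475.4   1.2 150. ] rpy [-3.131 -0.029  0.247] F [ 2.5  3.4 -0.3] w 0.3
shift [-4.9 76.9  3. ] turn deg -20.2
```

```bash
python3 -m jog '[1,-2,20,1,-5.7,1,-2,20,1,-5.7]'; python3 to.py 489.6 -74.5 146 0.6; python3 -m jog '[1,-2,20,1,-5.7,1,0,0,0,0]'; python3 to.py 489.6 -74.5 146 0.6
```

```text
time: 7.9
tool_pos: [482.8, -39.9, 150.0]
tcp_rot: [-3.137, -0.034, 0.454]
contact_force: [0.5, 4.8, -0.1]
grip_width: 0.3
t 7.9 p [482.8 -39.9 150. ] rpy [-3.137 -0.034  0.454] F [ 0.5  4.8 -0.1] w 0.3
shift [-9.2 34.1  3.5] turn deg -8.4
time: 8.1
tool_pos: [490.1, -61.9, 151.0]
tcp_rot: [3.14, -0.037, 0.556]
contact_force: [-0.1, 1.1, -0.1]
grip_width: 0.5
t 8.1 p [490.1 -61.9 151. ] rpy [ 3.14  -0.037  0.556] F [-0.1  1.1 -0.1] w 0.5
shift [-7.3 10.4  4.8] turn deg -2.5
```

```bash
python3 -m jog '[1,-2,10,1,-3,1,0,0,0,0]'; python3 to.py 489.6 -74.5 146 0.6; python3 -m jog '[1,0,-15,0,0,1,0,-25,0,0,1,0,-20,0,0,1,0,0,-40,0,1,0,0,-40,0]';  python3 -m jog '[1,0,0,-40,0,1,-40,-20,0,0,1,-40,-20,0,0,1,-40,-20,0,0,1,0,0,0,0]'
python3 - <<'E'
from h import *
for n in('scene','top'):
    p,d=cap(n,n+'5');W=cloud(n,d);S=cv2.cvtColor(p,cv2.COLOR_RGB2HSV)[...,1]
    q=W[(W[...,2]>100)&(W[...,0]<680)&(W[...,0]>440)&(abs(W[...,1]+60)<120)&(S<80)]
    r=q[:,:2]-[675.7,16.5];R=np.hypot(*r.T);a=np.arctan2(-r[:,1],-r[:,0])
    for nm,zl,zh,lo,hi in(('lever',164,190,40,120),('spout',125,158,120,250)):
        for l in range(lo,hi,20):
            s=(R>=l)&(R<l+20)&(q[:,2]>zl)&(q[:,2]<zh)
            if s.sum()>3:print(n,nm,l,s.sum(),np.median(a[s]).round(3),np.median(q[s,2]).round())
    H=cv2.cvtColor(p,cv2.COLOR_RGB2HSV).astype(int)
    m=((H[...,0]<8)|(H[...,0]>172))&(H[...,1]>150)
    k=W[m&~np.isnan(W[...,0])]; k=k[(k[:,2]>-40)&(k[:,2]<-20)]
    A=np.c_[k[:,:2]*2,np.ones(len(k))];s=np.linalg.lstsq(A,(k[:,:2]**2).sum(1),rcond=None)[0];print('pot',s[:2])
E
python3 to.py 489.6 -74.5 146 0.6
```

```text
time: 8.3
tool_pos: [493.1, -71.5, 151.6]
tcp_rot: [3.137, -0.039, 0.603]
contact_force: [0.1, -0.3, 0.9]
grip_width: 0.3
t 8.3 p [493.1 -71.5 151.6] rpy [ 3.137 -0.039  0.603] F [ 0.1 -0.3  0.9] w 0.3
shift [-4.8  0.4  5.4] turn deg 0.2
time: 8.8
tool_pos: [447.2, -15.7, 229.5]
tcp_rot: [-3.136, -0.031, 0.591]
contact_force: [1.3, -0.4, 0.2]
grip_width: 0.5
time: 9.3
tool_pos: [306.3, -26.9, 271.6]
tcp_rot: [3.137, -0.039, 0.587]
contact_force: [-0.5, -0.6, 0.0]
grip_width: 0.4
scene lever 40 82 0.702 170.0
scene lever 60 84 0.687 174.0
scene lever 80 84 0.667 179.0
scene lever 100 70 0.674 183.0
scene spout 120 99 0.641 132.0
scene spout 140 112 0.641 137.0
scene spout 160 115 0.636 142.0
scene spout 180 114 0.633 148.0
scene spout 200 103 0.634 149.0
scene spout 220 92 0.633 142.0
pot [ 473.00907426 -124.69312036]
top lever 40 83 0.616 170.0
top lever 60 82 0.624 175.0
top lever 80 88 0.628 179.0
top lever 100 77 0.631 184.0
top spout 120 112 0.588 133.0
top spout 140 114 0.591 138.0
top spout 160 118 0.591 144.0
top spout 180 123 0.591 148.0
top spout 200 124 0.592 151.0
top spout 220 114 0.594 144.0
top spout 240 10 0.594 131.0
pot [ 471.14901791 -122.44855023]
t 9.4 p [310.6 -27.8 272.7] rpy [ 3.134 -0.042  0.588] F [ 0.9 -0.5  0.4] w 0.8
shift [117.6 137.  132.9] turn deg -0.7
```

View pics/top5.png

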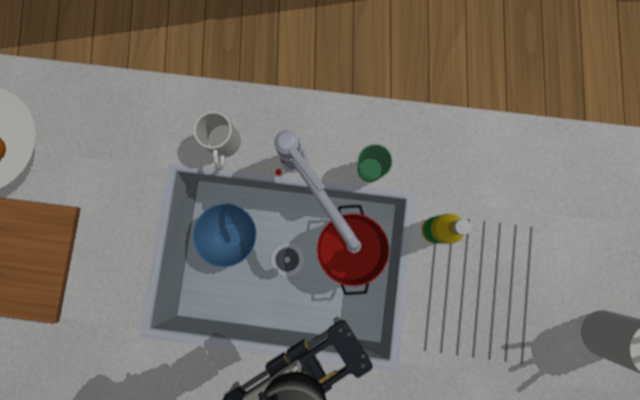

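View pics/scene5.png

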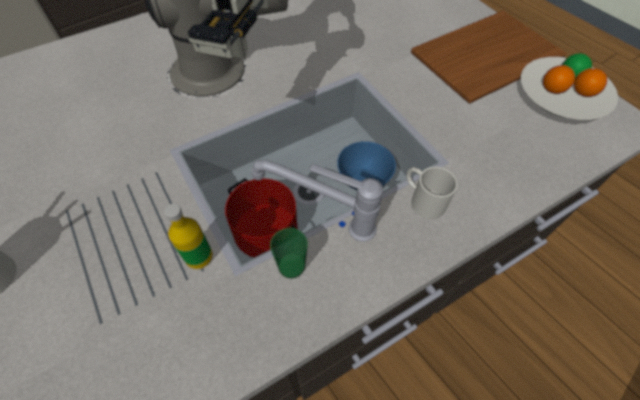

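```bash
python3 -m jog '[1,0,0,0,0,1,0,0,0,0]'; python3 -c "
from plant import *
print(get_obs()['dq'].round(3));print(close_job())"
```

```text
time: 9.6
tool_pos: [311.7, -27.1, 273.0]
tcp_rot: [3.133, -0.043, 0.587]
contact_force: [-0.5, 0.5, 0.3]
grip_width: 0.4
[ 0.015  0.01  -0.01   0.001 -0.007  0.014]
the job is handed in; nothing more can be done
None
```

I turned the lever to the cold stop and the spout over the red pot, using closed fingers and only pushing, then backed the arm clear and handed the job in at 9.6 s. No verdict was reported.

- **Lever:** the push ended against the stop, with the force rising to about 24 N. Afterwards the lever sat at joint ≈0.745 rad (0.72–0.77 between the two cameras). Its height profile was the same as at the start, so it stayed down.
- **Spout:** it measured 0.61 rad in world axes, against 0.602 rad for the direction of the pot's centre. That puts the outlet about 12 mm from the centre, mostly along the spout's length. The two cameras disagreed by about 0.04 rad, or roughly 10 mm at the outlet.
- **Other objects:** the pot's fitted centre moved by less than 0.2 mm. The bowl, mug, tumbler and bottle look unmoved in the last pictures, but I only checked those by eye.
- **During the lever push:** the tool drifted up about 13 mm. I stopped, checked that the lever had not lifted, lowered the tool and went on.

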